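Lift the wheel scraper and hold the speed dial at three

TASK

The empty chocolate-wheel machine is to be run bare at full speed. First lift the little scraper lever on the machine's head all the way up and leave it standing up; only then, with the gripper's fingers, press the paddle of the spring-return dial on the separate control pod down past its first two click positions to the third and last one, and finish while still holding it down there, because it springs back when let go. Do not push the bowl, the jar or the spatula out of place.

Things in the scene. Friction and masses are not known exactly. Their poses are not given: they have to be found in the camera images.
- machine: Chocolate-wheel machine, fixed to the counter: brushed-steel housing 280 x 220 mm, 100 mm high, with an open tank on top (rim 130 mm above the counter) and an upright wheel (radius 75 mm, top at 190 mm) under a grey cross-head (46 mm along x, 112 mm along y, top at 234 mm). Origin: centre of the underside, on the counter; z up; -x is its front, roughly towards the robot (yaw within 0.3 rad); y runs along the lever's pivot. It may stand to the left or right of the pod.
- scraper_pivot (a point): Pivot of the scraper lever at the front of the head: machine frame (22, 0, 216) mm. The pivot line is the machine's y. Axes as the machine's.
- scraper_knob (a point): Centre of the lever's cross grip, a black bar lying along the machine's y, 28 mm long and 18 mm in diameter, 90 mm from the pivot; the arm is a steel rod 10 mm in diameter. With the lever level it lies 90 mm in front (-x) of the pivot, 216 mm above the counter; nothing is within 80 mm below it there. Axes turn with the lever; y stays the machine's y.
- scraper (a joint): Lever angle, rad: 0 = level (scraper blade down on the wheel), growing as the grip is raised in an arc up and back; stop at 1.25 (grip nearly above the pivot). Starts between 0 and 0.2. Stiff hinge (0.12 N m, about 1.5 N at the grip): it stays where it is left.
- pod: Control pod, fixed to the counter: steel block 150 x 88 mm with two upright cheeks 132 mm high that hold a black dial wheel (radius 40 mm) between them. Origin on the counter straight below the dial's axis, z up; the front, -x, faces roughly towards the robot (yaw within 0.3 rad). The block spans x = -55 to 95 mm and is 55 mm high; the cheeks span x = -25 to 85 mm, so the paddle stands free in front of them.
- dial_axis (a point): Centre of the dial, 110 mm above the counter over the pod's origin. The dial turns about the pod's y. Axes as the pod's.
- paddle (a point): Middle of the pressing part of the dial's paddle, on its upper face. The paddle is a flat black tab 32 mm wide (along the pod's y) and 8 mm thick that stands out radially from the dial wheel to 95 mm from the axis, on the front (-x) side; this point is 70 mm from the axis. Axes turn with the dial. At rest the paddle points forwards and 30 degrees above level; as it is pressed it swings down about the axis, to 30 degrees below level at the third position.
- dial (a joint): Dial angle, rad: 0 = rest (paddle 30 degrees up), growing as the paddle is pressed down. Click positions (detents) at 0.35 (first), 0.70 (second) and 1.05 (third); hard stop at 1.08. A spring returns it from everywhere; pressing down slowly about 62 mm from the axis takes 5 to 7 N over the first two bumps, about 9 N over the last, falling to 2 to 5 N just after each, and 8 to 10 N to hold at the third. It feels bumpy: a rise in force is not yet the end.
- bowl: Bystander: small steel bowl, 90 mm across, 40 mm high, loose at the left. Origin: centre of its underside.
- jar: Bystander: closed amber glass jar, 70 mm across, 100 mm high, loose at the left. Origin: centre of its underside.
- spatula: Bystander: wooden-handled spatula lying flat at the right. Origin: under its middle.
Mind the look-alikes: they are no part of the job. There is more than one size of the pod; the job needs the larger.

How it is judged (in metres and radians):
On the way, in this order (a step that is already met when the one before it is completed fails the run):
1. the scraper lever is raised and stays up (value of joint scraper above 0.95 rad), for 0.3 s.
2. the dial is pressed past two clicks to the third (value of joint dial above 0.95 rad), for 0.3 s.
At the end, for the whole second after the job is handed in: The robot's fingers press the dial (more than 2 N) and hold it at the third position (over 0.95 rad), nothing else holds it, the scraper lever stands raised by itself (over 0.95 rad, fingers off the machine), the bowl, jar and spatula are within 30 mm of where they were (value of joint each of dial, scraper above 0.95 rad and contact force between the fingers and pod above 2 N and contact force between the fingers and machine below 0.5 N and distance of each of bowl, jar, spatula from where it was at the start of the episode below 0.03 m and contact force between pod and bowl below 0.3 N and contact force between pod and jar below 0.3 N and contact force between pod and spatula below 0.3 N); the arm keeps its last pose, push and grip.
It fails at once if the dial is pressed (over 0.25 rad) while the scraper lever is not yet up (under 0.85 rad) (value of joint dial above 0.25 rad and value of joint scraper below 0.85 rad).
It fails at once if the bowl is pushed out of place (over 30 mm) (distance of bowl from where it was at the start of the episode above 0.03 m).
It fails at once if the jar is pushed out of place (over 30 mm) (distance of jar from where it was at the start of the episode above 0.03 m).
It fails at once if the spatula is pushed out of place (over 30 mm) (distance of spatula from where it was at the start of the episode above 0.03 m).
It also fails if it takes over 58 s, if anything falls off the work surface, if the arm or the gripper's body presses on something with over 40 N, if the wrist force passes 120 N, or if a joint passes its speed limit or range.

ROBOT

A 6-joint arm with a two-finger parallel gripper is mounted at the origin on the work surface. World frame = base frame: x ahead of the robot, y to its left, z up, the work surface at z = 0. Lengths are in m, angles in degrees, forces in N, time in s.
With the tool pointing down it reaches from about 0.2 to 0.875 m from the base axis. Payload 3.4 kg.
Tool frame: the origin (TCP) lies at the very end of the fingers, on their centre line; the grasp point (between the pads) lies 19 mm behind it; z points along the fingers, y is the line along which they close (so a half turn about z gives the same grasp; the last joint's range is limited). The gripper opens to 94 mm and grips with 3 to 60 N. Pads are 16 mm wide; open, the fingers measure 119 mm over their backs; the gripper's body (75 mm by 177 mm) begins 78 mm behind the grasp point.
Start: joints at [-79.641, 15.808, 86.224, -0, 77.962, -6.933], TCP at [0.171, -0.549, 0.205] pointing down, gripper open.
Joint ranges: [-165.64, 165.64], [-43.16, 119.46], [12.63, 154.43], [-67.54, 247.53], [6.08, 155.33], [-154.97, 154.97]. Speed limits (degrees/s): [147.25, 147.25, 180, 180, 180, 180].

INTERFACE

Orientations are given as [roll, pitch, yaw] about the fixed x, y, z axes, in that order (R = Rz(yaw) Ry(pitch) Rx(roll)).
In Python, from plant import arm gives the robot as it stands.
- The arm moves only by the shell command python3 -m creep 'ROWS' [OPENING]. ROWS is JSON, a list of rows, each a list of 6 numbers: the shift along the tool's x, y, z in mm, then the turn, a rotation vector about the tool's x, y, z in rad. A call has 1 to 8 rows; each row shifts and turns the commanded pose from where the row before left it, along the tool's axes as they then stand; what a row does not reach is not made up. A row lasts 1/8 s, in which the tool goes at most 62.5 mm and 10.7 degrees, less where a joint would pass 70% of its speed; a pose out of reach is approached as far as the arm can. A call is refused whole if a number of a shift passes 62.5 or a number of a turn 0.188, either way. A call with a gripper value outside its range is refused whole. OPENING is the closure in counts, from 0 (fully open) to 255 (shut), set as the call begins (- or left out, the last holds). The fingers move at their own pace and stop on an object; the grip force is fixed at half the most. Time passes only in rows, so rows that do not move let the fingers close. It gives the time, the measured TCP pose, the force, the opening and the grip force at its end, in the units of the state.
- arm.observe(): the state, without advancing time (a new reading comes with each control period).
- arm.snapshot(name): name is "side" or "top"; returns (picture, depth): 480x640x3 uint8, red, green, blue; 480x640 float32, m along the optical axis (not along the pixel's ray), 0 where there is no reading.
- arm.calibration(name): a dict with "vertical_fov" (degrees; the focal length in pixels is half the picture's height over the tangent of half this angle, whatever the lens; pixels are square), "cx", "cy" (the principal point, pixels), "distortion" ([k1, k2, p1, p2, k3] as OpenCV has them; the pictures are not rectified), "eye" and "rotation" of the camera in the world. Camera axes: x right, y up, looking along -z (the intrinsics and any distortion apply to the point x, -y, -z); pixel columns grow to the right and rows downward; lengths in m; the calibration is good to about 2 mm. A picture is of the moment at which its call begins. calibration takes no time and is no camera call.
- arm.sign_off(): hands the job in; it is judged then, once.
The state is a dict: "time_s": time; "qpos": joint angles; "dq": joint speeds; "joint_efforts": joint torques, N m; "ee_pos": TCP position; "tcp_rot": TCP orientation; "force": force on the tool from outside, world axes, zero at the start; "torque": the same for the moment, N m; "grip_width": finger opening in m; "gripper_force": force on a finger pad.
Only numpy, scipy, OpenCV 4.12 (cv2) and the standard library are available. Lean on these libraries where they do the work, as an engineer would, in place of code of your own. Each camera call takes 0.05 s, during which the arm holds its last target. There are 200 camera calls.

## Working session

There is one attempt and no reset: what is moved stays moved. The work goes in short steps, Python scripts to look and compute and a shell command to move; the robot and the scene stay as the last step left them, time stands still between calls to the robot, and variables do not carry over. Pictures are saved under pics/ and viewed, at most 10 in all, crops included, and the job is handed in when it is done.

```bash
mkdir -p pics; ls; cat > h.py <<'E'
import numpy as np,cv2
from plant import arm
def cam(n):
    c=arm.calibration(n);f=240/np.tan(np.radians(c["vertical_fov"])/2)
    K=np.array([[f,0,c["cx"]],[0,f,c["cy"]],[0,0,1]]);return c,K,np.array(c["distortion"],float),np.array(c["eye"]),np.array(c["rotation"]).reshape(3,3)
def pts(n,uv,d):
    c,K,D,e,R=cam(n);p=cv2.undistortPoints(np.array(uv,float).reshape(-1,1,2),K,D).reshape(-1,2)
    d=np.asarray(d,float).reshape(-1)
    return e+(np.c_[p[:,0]*d,-p[:,1]*d,-d])@R.T
def cloud(n,dep):
    v,u=np.mgrid[:480,:640];return pts(n,np.c_[u.ravel(),v.ravel()],dep.ravel()).reshape(480,640,3)
E
python3 - <<'E'
from h import *
for n in("side","top"):
    p,d=arm.snapshot(n);cv2.imwrite(f"pics/{n}0.png",p[:,:,::-1]);np.savez(f"{n}0.npz",p=p,d=d)
    c=arm.calibration(n);print(n,c)
    print((d>0).mean())
print(arm.observe())
E
```

```text
pics
side {'vertical_fov': 46.43540317900453, 'cx': 326.6231081636838, 'cy': 250.75141849761926, 'distortion': array([-0.03001334,  0.        ,  0.        ,  0.        ,  0.        ]), 'eye': array([0.06563586, 1.00633014, 1.03390479]), 'rotation': array([  52.47382586,    0.93736906, -154.82488417])}
0.99587890625
top {'vertical_fov': 48.728434215939636, 'cx': 322.2589746463991, 'cy': 238.98301837456054, 'distortion': array([-0.11518595,  0.        ,  0.        ,  0.        ,  0.        ]), 'eye': array([ 0.46142917, -0.02857062,  1.48771318]), 'rotation': array([  4.46296766,   1.06454367, -89.50806523])}
0.9959147135416667
{'time_s': 0.1, 'qpos': array([-7.96410037e+01,  1.58442351e+01,  8.62865436e+01, -1.03586689e-06,
        7.79633302e+01, -6.93490859e+00]), 'dq': array([-0.01443679, -0.10500361, -0.14561958,  0.02087618,  0.00459562,
        0.0629103 ]), 'joint_efforts': array([ 1.43402598e-03, -4.05454910e+01, -2.37780243e+01,  7.01161008e-02,
        2.98333028e-02, -4.91101116e-05]), 'ee_pos': array([ 0.17081487, -0.54851124,  0.2046988 ]), 'tcp_rot': array([-1.79906579e+02, -1.13618652e-02,  1.72938958e+01]), 'force': array([0.88356618, 0.6789465 , 0.56740855]), 'torque': array([0.03599158, 0.03824495, 0.00750507]), 'gripper_force': 0.0, 'grip_width': 0.09398378897024914}
```

```bash
python3 - <<'E'
s=open('h.py').read().replace('np.array(c["rotation"]).reshape(3,3)','Rotation.from_euler("xyz",c["rotation"],degrees=True).as_matrix()').replace('import numpy as np,cv2','import numpy as np,cv2\nfrom scipy.spatial.transform import Rotation')
open('h.py','w').write(s)
E
python3 - <<'E'
from h import *
for n in("side","top"):
    z=np.load(n+"0.npz");C=cloud(n,z['d']);h,_=np.histogram(C[...,2],np.arange(-.02,.3,.01));print(h)
E
```

```text
[ 1279 49312 64682  8308  4444  4679  4942  4242  3538  3461  3325  4305
  5284  3924  3326  4280  4423  2335  2432  2506  6922  2914  2198  2491
  2277  1827  1414  1386  1420  1274  1246]
[  474 99973 69765  6142  1364  1972  2941  1648   998   906   913  2536
  5564   680  1321  3250  3277   352   317   453   590   978   619   981
   730   865    56    45    49    44    51]
```

View pics/side0.png

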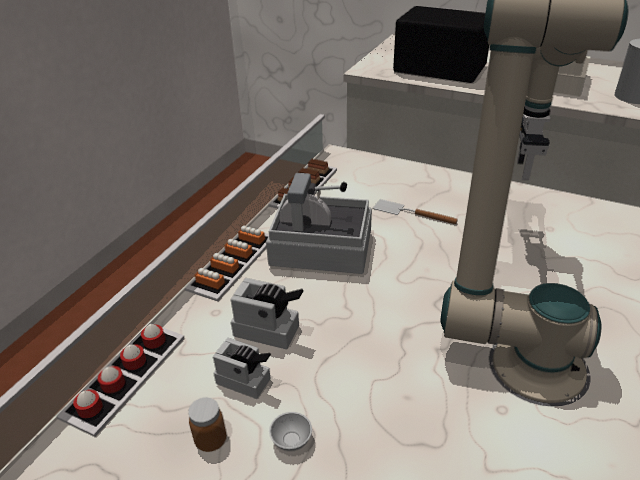

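View pics/top0.png

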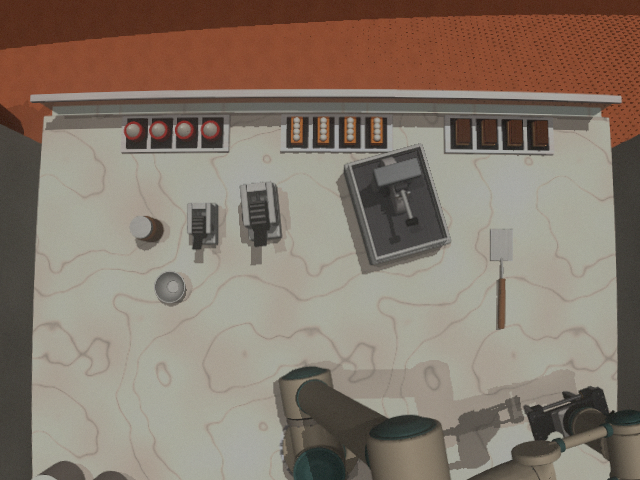

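The side view shows the machine at (320,235), with its grip at (343,187). The pods are at (265,310), larger, and (242,367), smaller. The jar is at (208,425), the bowl at (291,434) and the spatula at (420,212).

The top view shows the machine at (398,205), with its cross-head at (399,172) and grip at (409,222). The pods are at (260,212), larger, and (202,225), smaller.

Candidates for the dial are the pod at top (260,212) and the pod at top (202,225). I choose the larger and will check its size.

```bash
python3 - <<'E'
from h import *
def rect(P):
    (c,s,a)=cv2.minAreaRect((P[:,:2]*1000).astype(np.float32));return np.round(c,1),np.round(s,1),round(a,1),len(P),P[:,2].mean().round(4)
for n,boxes in (("top",dict(mach=(335,140,460,270),big=(235,175,290,265),small=(180,198,225,265))),("side",dict(mach=(260,165,380,275),big=(228,275,305,350),small=(210,335,275,398)))):
    z=np.load(n+"0.npz");p=z['p'];C=cloud(n,cv2.medianBlur(z['d'],3))
    for k,(a,b,c,d) in boxes.items():
        Q=C[b:d,a:c].reshape(-1,3);col=p[b:d,a:c].reshape(-1,3).astype(int);g=col.max(1)
        for lo,hi,nm in ((.226,.242,'head'),(.122,.139,'rim/cheek'),(.045,.065,'block')):
            m=(Q[:,2]>lo)&(Q[:,2]<hi)
            if m.sum()>15: print(n,k,nm,*rect(Q[m]))
        if k!='mach':
            m=(g<50)&(Q[:,2]>.05);print(n,k,'dark',*rect(Q[m]),Q[m].min(0),Q[m].max(0))
        
t=np.load("top0.npz");s=np.load("side0.npz")
t_=cv2.resize(t['p'][140:275,330:460],None,fx=3,fy=3,interpolation=2);s_=cv2.resize(s['p'][270:405,205:310],None,fx=3,fy=3,interpolation=2)
cv2.imwrite("pics/c.png",np.hstack([t_,s_])[:,:,::-1])
E
```

```text
top mach head [ 669.9 -199.1] [156.7 110.7] 16.4 984 0.2324
top mach rim/cheek [ 668.7 -199.6] [260.  201.2] 16.3 1008 0.1276
top mach block [ 698.2 -179.4] [348.4 199.1] 16.3 70 0.0554
top big rim/cheek [647.2 165.9] [132.1  89.7] 7.7 985 0.1302
top big block [646.3 165.4] [147.3  88.8] 6.7 319 0.0539
top big dark [604.9 158.7] [110.2  42.3] 7.3 146 0.1386 [0.55107125 0.13843276 0.09956198] [0.6620137  0.18341346 0.15861684]
top small block [615.6 325.3] [ 57.4 102. ] 88.2 78 0.0535
top small dark [584.7 326.9] [27.3 85.4] 86.9 57 0.1041 [0.54211754 0.31296369 0.07374009] [0.62680066 0.34067823 0.1196805 ]
side mach head [ 672.6 -197.7] [156.7 110.2] 14.8 466 0.2333
side mach rim/cheek [ 743.6 -267. ] [364.2 373.4] 15.9 1056 0.1284
side mach block [ 761.6 -339.6] [378.3 543.6] 16.2 911 0.0539
side big rim/cheek [648.3 164.5] [143.9  89.1] 5.4 872 0.1309
side big block [651.5 164.9] [150.1  90.7] 6.8 692 0.0546
side big dark [593.5 216. ] [140.2 184.9] 26.3 721 0.1321 [0.54923462 0.12216821 0.05732774] [0.69323397 0.32737191 0.16191368]
side small block [612.5 348.7] [103.5  48.9] 36.2 207 0.0548
side small dark [594.7 333.2] [105.6  52.8] 21.3 464 0.1002 [0.54180043 0.30149123 0.05193376] [0.65259963 0.36306714 0.12018336]
```

View pics/c.png

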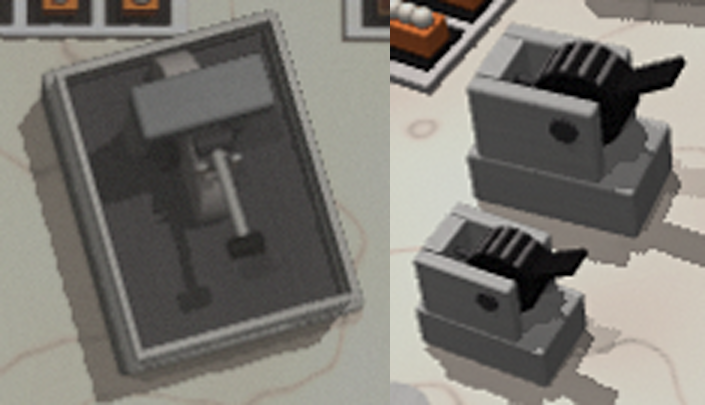

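The crop shows the machine head with the lever arm running to the black grip at top pixel (411,221). Of the pods, the big one (block 150x88, cheeks at 0.132) is clearly larger than its small twin, so the big pod is confirmed. Next I measure the grip itself.

```bash
python3 - <<'E'
from h import *
for n,(a,b,c,d) in (("top",(400,212,422,232)),("side",(332,178,352,196))):
    z=np.load(n+"0.npz");C=cloud(n,z['d'])[b:d,a:c].reshape(-1,3);g=z['p'][b:d,a:c].reshape(-1,3).max(1)
    m=(g<70)&(C[:,2]>.19)&(C[:,2]<.27)&(C[:,0]<.64);P=C[m];print(n,m.sum(),P.mean(0),P.min(0),P.max(0),np.percentile(P[:,2],[10,50,90]))
y=np.radians(16.2);R=np.array([[np.cos(y),-np.sin(y)],[np.sin(y),np.cos(y)]]);o=np.array([.669,-.199])
z=np.load("top0.npz");C=cloud("top",z['d']).reshape(-1,3);L=C.copy();L[:,:2]=(C[:,:2]-o)@R
m=(abs(L[:,0])<.14)&(abs(L[:,1])<.1)&(L[:,2]>.205)
q=L[m]
for lo in np.arange(-.09,.06,.01):
    k=q[(q[:,0]>lo)&(q[:,0]<lo+.01)]
    if len(k)>1: print(round(lo,2),len(k),k[:,1].min().round(3),k[:,1].max().round(3),np.median(k[:,2]).round(3),k[:,2].max().round(3))
for t in(0,.1,.2):
    k=np.array([.022-.09*np.cos(t),0]);print(t,o+R@k,.216+.09*np.sin(t))
E
```

```text
top 86 [ 0.6024956  -0.21639375  0.23420169] [ 0.59128549 -0.23114201  0.22419065] [ 0.62579623 -0.20350213  0.24135743] [0.2280031  0.23456132 0.23837748]
side 55 [ 0.60571635 -0.21203913  0.23283396] [ 0.59339389 -0.22961745  0.22100492] [ 0.63269228 -0.20086797  0.24209108] [0.22452589 0.23408134 0.23946755]
-0.08 37 -0.011 0.015 0.235 0.239
-0.07 47 -0.012 0.014 0.235 0.241
-0.06 18 -0.002 0.006 0.231 0.236
-0.05 15 -0.002 0.007 0.228 0.237
-0.04 18 -0.002 0.006 0.227 0.232
-0.03 18 -0.003 0.006 0.226 0.231
-0.02 18 -0.003 0.006 0.224 0.23
-0.01 18 -0.002 0.008 0.224 0.232
-0.0 45 -0.016 0.017 0.218 0.228
0.01 56 -0.014 0.015 0.222 0.232
0.02 46 -0.013 0.014 0.223 0.232
0.03 197 -0.056 0.055 0.23 0.238
0.04 198 -0.055 0.056 0.233 0.24
0.05 185 -0.055 0.056 0.233 0.24
0 [ 0.60370003 -0.2179714 ] 0.216
0.1 [ 0.6041318  -0.21784595] 0.22498500749821454
0.2 [ 0.6054228  -0.21747088] 0.2338802397715555
```

```bash
python3 -m creep '[[0,0,-42,0,0,0.019],[10,0,-43,0,0,0],[45,-16,0,0,0,0],[45,-16,0,0,0,0],[45,-16,0,0,0,0],[45,-16,0,0,0,0],[45,-16,0,0,0,0],[45,-16,0,0,0,0]]' 110 && python3 -m creep '[[45,-16,0,0,0,0],[45,-16,0,0,0,0],[45,-16,0,0,0,0],[45,-16,0,0,0,0],[20,-10,0,0,0,0],[0,0,0,0,0,0],[0,0,0,0,0,0]]'
cat >> h.py <<'E'
def to(p):
    "shift in mm along tool axes from the measured TCP to world p"
    s=arm.observe();R=Rotation.from_euler("xyz",s["tcp_rot"],degrees=True).as_matrix()
    return np.round(R.T@(np.array(p)-s["ee_pos"])*1000,1)
E
python3 -c "
from h import *
print(to([.6035,-.216,.209]))"
```

```text
time_s: 1.1
ee_pos: [0.414, -0.3775, 0.2901]
tcp_rot: [-180.0, 0.0, 16.2]
force: [0.5, -0.1, 0.1]
grip_width: 0.0534
gripper_force: 0.0
time_s: 1.98
ee_pos: [0.5832, -0.2528, 0.2904]
tcp_rot: [180.0, 0.1, 16.1]
force: [0.2, -0.1, -0.1]
grip_width: 0.0531
gripper_force: 0.0
[ 29.9 -29.7  81.4]
```

Now fine-align above the grip, and take a close look.

```bash
python3 -m creep '[[15,-15,0,0,0,0],[15,-14.7,0,0,0,0],[0,0,20,0,0,0],[0,0,0,0,0,0]]'; python3 - <<'E'
from h import *
print(to([.6035,-.216,.209]))
a=[]
for n,(x,y) in (("top",(340,160)),("side",(280,110))):
    p,d=arm.snapshot(n);a.append(cv2.resize(p[y:y+120,x:x+120],None,fx=3,fy=3,interpolation=2))
cv2.imwrite("pics/d.png",np.hstack(a)[:,:,::-1])
E
```

```text
time_s: 2.48
ee_pos: [0.6045, -0.2134, 0.2691]
tcp_rot: [-179.9, 0.1, 16.3]
force: [-0.2, -0.3, -0.3]
grip_width: 0.0534
gripper_force: 0.0
[-1.5  2.3 60.1]
```

View pics/d.png

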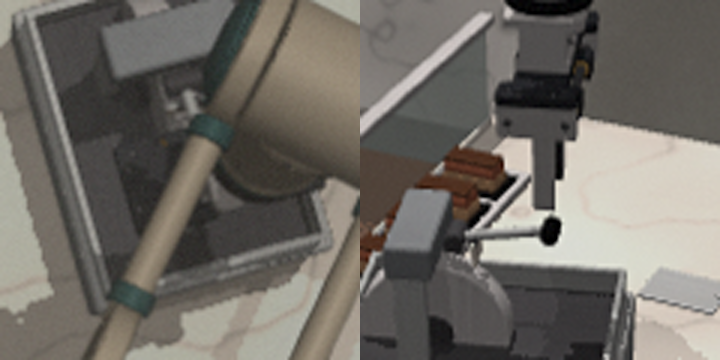

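The side view (right half of the picture) shows the fingers at about (545,205), directly above the black grip at (550,232). I descend, straddle its ends and close.

```bash
python3 -m creep '[[-1.5,2.3,15,0,0,0],[0,0,15,0,0,0],[0,0,15,0,0,0],[0,0,14,0,0,0],[0,0,0,0,0,0]]' && python3 -m creep '[[0,0,0,0,0,0],[0,0,0,0,0,0],[0,0,0,0,0,0],[0,0,0,0,0,0],[0,0,0,0,0,0],[0,0,0,0,0,0]]' 255
```

```text
time_s: 3.2
ee_pos: [0.6033, -0.2172, 0.2096]
tcp_rot: [-179.9, 0.1, 16.2]
force: [0.3, 0.1, 0.0]
grip_width: 0.0535
gripper_force: 0.0
time_s: 3.95
ee_pos: [0.6044, -0.2178, 0.2118]
tcp_rot: [180.0, -0.0, 16.2]
force: [0.9, -1.5, 2.2]
grip_width: 0.0273
gripper_force: 30.0
```

```bash
python3 -m creep '[[1.2,0,-7.2,0,0,0],[2,0,-7.7,0,0,0],[3,0,-8.3,0,0,0],[4,0,-8.2,0,0,0],[4.8,0,-7.7,0,0,0],[5.4,0,-7.2,0,0,0],[6.2,0,-6.5,0,0,0],[0,0,0,0,0,0]]' && python3 -m creep '[[6.7,0,-6,0,0,0],[5.5,0,-4.2,0,0,0],[5.6,0,-3.4,0,0,0],[6,0,-3.1,0,0,0],[6.2,0,-2.7,0,0,0],[0,0,0,0,0,0],[0,0,0,0,0,0]]'
```

```text
time_s: 4.95
ee_pos: [0.6303, -0.2103, 0.2653]
tcp_rot: [179.9, -0.1, 16.2]
force: [1.8, -3.8, -1.5]
grip_width: 0.0282
gripper_force: 30.0
time_s: 5.82
ee_pos: [0.659, -0.202, 0.2844]
tcp_rot: [179.9, -0.1, 16.2]
force: [0.6, -4.5, -0.3]
grip_width: 0.0275
gripper_force: 30.0
```

```bash
python3 -m creep '[[0,0,0,0,0,0],[0,0,0,0,0,0],[0,0,0,0,0,0],[0,0,0,0,0,0]]' 110 && python3 -m creep '[[0,0,-15,0,0,0],[0,0,-30,0,0,0],[0,0,-35,0,0,0],[-30,0,-10,0,0,0],[-45,0,0,0,0,0],[-45,0,0,0,0,0],[-30,-20,0,0,0,0],[0,0,0,0,0,0]]'
python3 - <<'E'
from h import *
a=[]
for n,(x,y) in (("top",(340,140)),("side",(250,120))):
    p,d=arm.snapshot(n);a.append(cv2.resize(p[y:y+130,x:x+130],None,fx=3,fy=3,interpolation=2))
cv2.imwrite("pics/e.png",np.hstack(a)[:,:,::-1])
# paddle hover: pod origin and yaw 6.8 deg
y=np.radians(6.8);o=np.array([.6286,.1626]);u=np.array([np.cos(y),np.sin(y)])
print(o-.061*u,to([*(o-.061*u),.20]),arm.observe()['tcp_rot'])
E
```

```text
time_s: 6.32
ee_pos: [0.6585, -0.2013, 0.2837]
tcp_rot: [-180.0, -0.0, 16.2]
force: [-0.2, 0.8, -0.7]
grip_width: 0.0534
gripper_force: 0.0
time_s: 7.32
ee_pos: [0.507, -0.224, 0.3763]
tcp_rot: [179.9, -0.1, 16.1]
force: [0.2, 0.4, -0.6]
grip_width: 0.0537
gripper_force: 0.0
[0.5680291  0.15537736] [ 162.  -348.9  174.7] [ 1.79888164e+02 -1.23143187e-01  1.61939672e+01]
```

View pics/e.png

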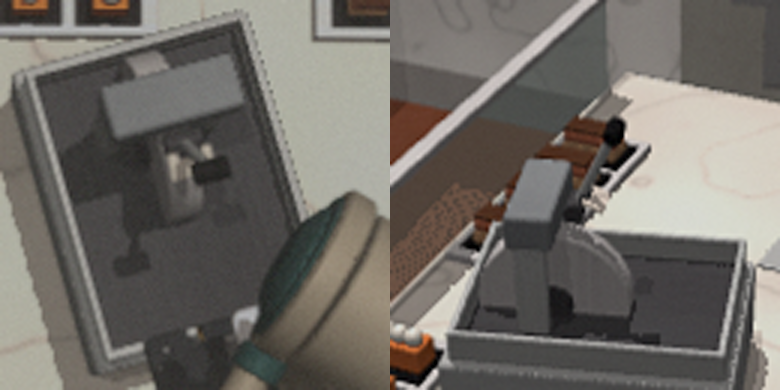

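The lever stands steeply up (grip at (615,130) in the right half, well above the head) with the gripper clear. Next I shut the fingers and move above the paddle.

```bash
python3 -m creep '[[20,-44,0,0,0,0],[20,-44,0,0,0,0],[20,-44,0,0,0,0],[20,-44,0,0,0,0],[20,-44,20,0,0,0],[20,-44,40,0,0,0],[20,-44,40,0,0,0],[20,-40,0,0,0,0]]' 255 && python3 -m creep '[[0,0,0,0,0,0.082],[0,0,0,0,0,0.082],[0,0,0,0,0,0],[0,0,0,0,0,0]]'
python3 - <<'E'
from h import *
print(to([.568,.1554,.20]))
p,d=arm.snapshot("side");C=cloud("side",d)[150:175,445//3+250-5-90:480]
C=cloud("side",d);g=p.max(2);m=(C[...,2]>.26)&(C[...,2]<.33)&(abs(C[...,0]-.66)<.05)&(abs(C[...,1]+.2)<.04)&(g<60);print('knob',m.sum(),C[m].mean(0),C[m][:,2].max())
cv2.imwrite("pics/f.png",cv2.resize(p[180:380,170:370],None,fx=2.8,fy=2.8,interpolation=2)[:,:,::-1])
E
```

```text
time_s: 8.43
ee_pos: [0.5644, 0.1562, 0.2697]
tcp_rot: [-179.9, 0.4, 16.3]
force: [0.0, -0.5, 1.4]
grip_width: 0.0006
gripper_force: 0.0
time_s: 8.93
ee_pos: [0.566, 0.1543, 0.2737]
tcp_rot: [-180.0, 0.0, 6.9]
force: [-0.6, 0.8, 0.4]
grip_width: 0.0002
gripper_force: 0.0
[ 2.2 -0.9 73.7]
knob 59 [ 0.6528314  -0.1976145   0.30007559] 0.30846013181148224
```

View pics/f.png

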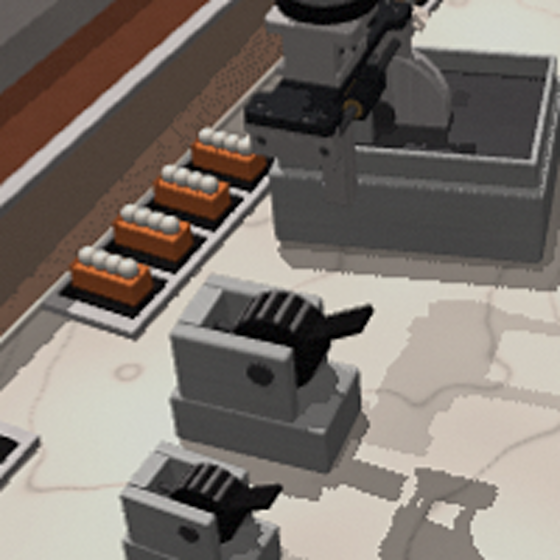

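The fingers hang shut above the big pod's paddle, which is still at rest. The knob at z = 0.300 puts the lever at about 1.2 rad. I go down and press slowly.

```bash
python3 -m creep '[[2,-1,25,0,0,0],[0,0,30,0,0,0],[0,0,30,0,0,0],[0,0,15,0,0,0],[0,0,4,0,0,0],[0,0,4,0,0,0],[0,0,4,0,0,0],[0,0,0,0,0,0]]' && python3 -m creep '[[0,0,4,0,0,0],[0,0,4,0,0,0],[0,0,4,0,0,0],[0,0,4,0,0,0],[0,0,4,0,0,0],[0,0,4,0,0,0],[0,0,4,0,0,0],[0,0,0,0,0,0]]'; python3 -c "
from h import *
print(to([.568,.1554,.083]))"
```

```text
time_s: 9.98
ee_pos: [0.5673, 0.1553, 0.1622]
tcp_rot: [180.0, -0.0, 6.8]
force: [0.3, 1.0, -0.2]
grip_width: 0.0002
gripper_force: 0.0
time_s: 10.98
ee_pos: [0.5668, 0.1552, 0.1338]
tcp_rot: [180.0, 0.0, 6.8]
force: [-0.5, -0.2, 1.9]
grip_width: 0.0004
gripper_force: 0.7
[ 1.2 -0.1 50.8]
```

```bash
python3 -m creep '[[1,0,4,0,0,0],[0,0,4,0,0,0],[0,0,4,0,0,0],[0,0,4,0,0,0],[0,0,4,0,0,0],[0,0,4,0,0,0],[0,0,4,0,0,0],[0,0,0,0,0,0]]' && python3 -m creep '[[0,0,4,0,0,0],[0,0,4,0,0,0],[0,0,4,0,0,0],[0,0,3,0,0,0],[0,0,3,0,0,0],[0,0,0,0,0,0],[0,0,0,0,0,0]]'
```

```text
time_s: 11.98
ee_pos: [0.5663, 0.1552, 0.1057]
tcp_rot: [180.0, 0.2, 6.8]
force: [-4.0, 0.2, 6.5]
grip_width: 0.0005
gripper_force: 3.3
time_s: 12.85
ee_pos: [0.5697, 0.1555, 0.0887]
tcp_rot: [180.0, -0.2, 6.8]
force: [0.7, 0.1, 5.1]
grip_width: 0.0005
gripper_force: 2.3
```

```bash
python3 -m creep '[[0,0,2,0,0,0],[0,0,2,0,0,0],[0,0,0,0,0,0],[0,0,0,0,0,0]]' && python3 -m creep '[[0,0,2,0,0,0],[0,0,0,0,0,0],[0,0,0,0,0,0]]' && python3 -m creep '[[0,0,1.5,0,0,0],[0,0,0,0,0,0],[0,0,0,0,0,0]]'
```

```text
time_s: 13.35
ee_pos: [0.5709, 0.1557, 0.0857]
tcp_rot: [-180.0, -0.3, 6.8]
force: [0.3, -0.3, 8.5]
grip_width: 0.0005
gripper_force: 3.8
time_s: 13.72
ee_pos: [0.5713, 0.1558, 0.084]
tcp_rot: [-180.0, -0.4, 6.8]
force: [0.6, 0.3, 9.8]
grip_width: 0.0007
gripper_force: 4.1
time_s: 14.1
ee_pos: [0.5712, 0.1558, 0.0824]
tcp_rot: [-180.0, -0.4, 6.8]
force: [-0.6, 0.3, 10.1]
grip_width: 0.0005
gripper_force: 4.1
```

```bash
python3 -m creep '[[0,0,1.5,0,0,0],[0,0,0,0,0,0],[0,0,0,0,0,0]]' && python3 -m creep '[[0,0,1.5,0,0,0],[0,0,0,0,0,0],[0,0,0,0,0,0]]' && python3 -m creep '[[0,0,1.5,0,0,0],[0,0,0,0,0,0],[0,0,0,0,0,0]]'
```

```text
time_s: 14.48
ee_pos: [0.5715, 0.1558, 0.0816]
tcp_rot: [-180.0, -0.4, 6.8]
force: [-0.3, 0.5, 12.7]
grip_width: 0.0004
gripper_force: 5.4
time_s: 14.85
ee_pos: [0.5717, 0.1558, 0.0813]
tcp_rot: [-180.0, -0.5, 6.8]
force: [-2.4, -0.5, 17.2]
grip_width: 0.0004
gripper_force: 8.3
time_s: 15.22
ee_pos: [0.5718, 0.1559, 0.081]
tcp_rot: [-180.0, -0.5, 6.8]
force: [-3.2, -1.9, 24.4]
grip_width: 0.0008
gripper_force: 11.4
```

The push has gone stiff at the height predicted for the hard stop. I take one look to verify.

```bash
python3 - <<'E'
from h import *
p,d=arm.snapshot("side")
cv2.imwrite("pics/g.png",cv2.resize(p[160:460,180:380],None,fx=2,fy=2,interpolation=2)[:,:,::-1])
C=cloud("side",d);g=p.max(2)
y=np.radians(6.8);u=np.array([np.cos(y),np.sin(y)]);L=(C[...,:2]-[.6286,.1626]);x=L@u;w=L@np.array([-u[1],u[0]])
m=(g<45)&(x<-.06)&(x>-.1)&(abs(w)<.022)&(C[...,2]>.03)&(C[...,2]<.15);q=np.c_[x[m],w[m],C[m][:,2]]
print(m.sum(),q.mean(0),q.min(0),q.max(0)); print(arm.observe()['force'])
E
```

```text
89 [-0.06934712  0.00302348  0.06914018] [-0.07807301 -0.01505596  0.05736617] [-0.06004266  0.01798995  0.14744039]
[-3.02448148 -0.15237332 24.67847442]
```

View pics/g.png

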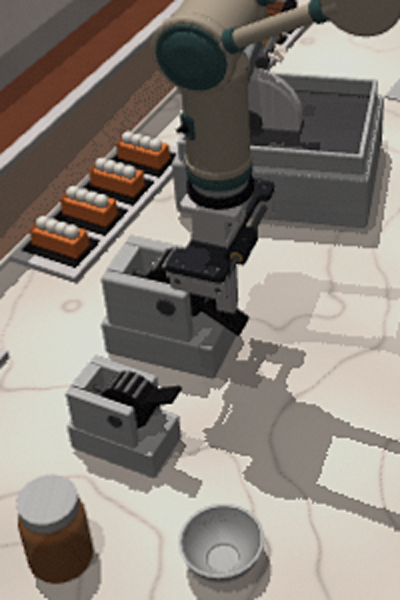

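The paddle tip at (235,320) points well below level, with the fingers pressing on it. The bowl and jar are untouched, and the measured paddle slope of about -30° is the third position.

```bash
python3 -c "
from plant import arm
print(arm.sign_off())"
```

```text
the job is handed in; nothing more can be done
None
```

The job is handed in: the scraper lever stands at about 1.2 rad, and the fingers hold the larger pod's dial against its stop at the third position with about 24 N. The bowl and jar look unmoved; I never went near the spatula and did not check it at the end.

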